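Make up a stop kit and a measuring kit

ROBOT

A 7-joint arm with a two-finger parallel gripper is mounted at the origin on a cart in front of the work surface, level with it; the furniture and walls round the work are solid. World frame = base frame: x ahead of the robot, y to its left, z up, the work surface at z = 0. Lengths are in m, angles in degrees, forces in N, time in s.
With the tool pointing down it reaches from about 0.4 to 0.85 m from the base axis. Payload 10.4 kg.
Tool frame: the origin (TCP) lies at the very end of the fingers, on their centre line; the grasp point (between the pads) lies 19 mm behind it; z points along the fingers, y is the line along which they close (so a half turn about z gives the same grasp; the last joint's range is limited). The gripper opens to 87 mm and grips with 3 to 60 N. Pads are 19 mm wide; open, the fingers measure 117 mm over their backs; the gripper's body (75 mm by 190 mm) begins 51 mm behind the grasp point.
Start: joints at [-77.785, 19.034, -3.707, 83.658, 1.238, 77.344, -5.071], TCP at [0.146, 0.608, 0.184] pointing down, gripper open.
Joint ranges: [-148.97, 148.97], [-28.65, 121.19], [-84.17, 76.75], [9.2, 138.47], [-72.65, 252.65], [3.7, 117.97], [-149.18, 149.18]. Speed limits (degrees/s): [127.2, 127.2, 159.86, 159.86, 180, 180, 180].

INTERFACE

Orientations are given as a 3x3 rotation matrix whose columns are the frame's x, y, z axes.
In Python, from workcell import robot gives the robot as it stands. Calls block until the motion is done:
- robot.movep(position, orientation): joint-space move of the TCP to a pose.
- robot.movel(position, rate=0.15, attitude=None, contact_N=None): straight line of the TCP; attitude=None keeps the orientation; rate is the mean speed in m/s. With contact_N (N) it stops when the force on the tool has changed by that much, and returns True; else False.
- robot.goto_joints(angles): joint-space move.
- robot.grip(opening, effort=None): finger opening in m; effort is the grip in N (None keeps the last); returns when the fingers have stopped.
- robot.wait(seconds).
- robot.inverse_kinematics(position, orientation): joint angles nearest the present ones, or None.
- robot.get_image(name): name is "scene" or "top" or "wrist"; returns a dict with "image" (400x640x3 uint8, blue, green, red), "mtx" (3x3 intrinsics, pixels), "xyz" and "orientation" of the camera in the world. Camera axes: x right, y up, looking along -z (the intrinsics and any distortion apply to the point x, -y, -z); pixel columns grow to the right and rows downward; lengths in m; the calibration is good to about 2 mm. A picture is of the moment at which its call begins. There is no depth.
A pose or a line that the arm cannot do raises robot.Unreachable and nothing moves.
- robot.hand_in(): hands the job in; it is judged then, once.
Readings, each from a call of its own:
- robot.current_t(): time.
- robot.current_joint_pos(): joint angles.
- robot.current_dq(): joint speeds.
- robot.current_tau(): joint torques, N m.
- robot.current_tcp_pos(): TCP position.
- robot.current_orientation(): TCP orientation.
- robot.current_ft_force(): force on the tool from outside, world axes, zero at the start.
- robot.current_ft_torque(): the same for the moment, N m.
- robot.current_width(): finger opening in m.
- robot.current_grasp_force(): force on a finger pad.
Only numpy, scipy, OpenCV 4.12 (cv2) and the standard library are available. Lean on these libraries where they do the work, as an engineer would, in place of code of your own. Each camera call takes 0.05 s, during which the arm holds its last target. There are 200 camera calls.

TASK

Make up two kits from the row of stock along the front of the saw table, one thing to a compartment, in whichever compartment of the tray you like: the T-slot bolt with wing nut and the wooden stop block go in the blue tray, the dial gauge and the yellow tape measure in the orange tray. Stand each thing flat on the floor of its compartment, the way up it stands now. The screw jar and the black star knob are not wanted: leave them where they stand.

Things in the scene. Friction and masses are not known exactly. Their poses are not given: they have to be found in the camera images.
- blue_tray: Blue open plastic tray, fixed, 195 mm (y) x 106 mm (x) x 12 mm high; walls and dividers 5 mm, inner floor 5 mm above its underside. Two compartments side by side, centred at y = -47.5 and +47.5 mm; each is 90 mm (y) x 96 mm (x) inside. A pull tab sticks out 13 mm at each y end. Origin: centre of the underside. Place and yaw vary; the trays may swap places.
- orange_tray: Orange open plastic tray, fixed, 195 mm (y) x 106 mm (x) x 12 mm high; walls and dividers 5 mm, inner floor 5 mm above its underside. Two compartments side by side, centred at y = -47.5 and +47.5 mm; each is 90 mm (y) x 96 mm (x) inside. A pull tab sticks out 13 mm at each y end. Origin: centre of the underside. Place and yaw vary; the trays may swap places.
- t_bolt: Grey steel T-slot bolt with a wing nut, standing upright, 58 mm high. Foot 14 mm in x by 30 mm in y, 8 mm high; shank 10 mm in diameter up to the top; round nut 16 mm in diameter from 31 to 40 mm up, its wings (34 mm along y, 4 mm thick in x) from 36 to 49 mm up. Easily gripped along its x, on nut and shank, about 45 mm up. Origin: centre of the underside, z up. Its place in the stock varies.
- stop_block: Plain wooden block (timber offcut), 50 mm in x, 70 mm in y, 50 mm high; grip it across the 50 mm. Origin: centre of the underside, z up. Its place in the stock varies.
- dial_gauge: Dial gauge with white face and black bezel on a small foot, 70 mm high. Bezel 48 mm across, 18 mm thick along x, centred at y = +6 mm, 28 mm up; foot 30 mm in x, from y = -20 to +30 mm, 6 mm high; stem on top; plunger out to y = -30 mm. Grip the bezel along x. Origin: centre of the underside, z up. Its place in the stock varies.
- tape_measure: Yellow tape measure with a black disc on top, lying on its side: case 62 mm in x, from y = -27 to +41 mm, 34 mm high. Grip it along x at y = +7 mm. Origin: centre of the underside, z up. Its place in the stock varies.
- screw_jar: Beige jar with a black lid, 61 mm in diameter and 86 mm high; not wanted, stays where it is. Origin: centre of the underside, z up. Its place in the stock varies.
- star_knob: Black star knob standing on its lobed head (48 x 46 mm), steel stud up, 62 mm high; not wanted, stays where it is. Origin: centre of the underside, z up. Its place in the stock varies.
- guard_nose (a point): Point on the front of a fixed obstacle: the saw's tall guard hood, black with a red nose, at the back left. The nose's front is at about x = 0.56 m, y from 0.16 to 0.23 m, and it is 0.24 m high; behind it the hood rises to 0.6 m. Keep clear of it.
Mind the look-alikes: they are no part of the job. Several things look just like the dial_gauge: the one meant starts farthest from the robot's base. Leave any red look-alike of the star_knob alone.

How it is judged (in metres and radians):
At the end, for the whole second after the job is handed in: Every compartment holds one thing of its tray's kit: origin inside the compartment, underside within 3 mm of its floor, upright within 0.06 rad, at rest, released; screw jar and star knob upright (0.12 rad) and under 30 mm from where they stood ((y of t_bolt in the frame of blue_tray between -0.0925 and -0.0025 m or y of stop_block in the frame of blue_tray between -0.0925 and -0.0025 m) and (y of t_bolt in the frame of blue_tray between 0.0025 and 0.0925 m or y of stop_block in the frame of blue_tray between 0.0025 and 0.0925 m) and x of t_bolt in the frame of blue_tray between -0.048 and 0.048 m and z of t_bolt in the frame of blue_tray between 0.002 and 0.008 m and angle between each of t_bolt, stop_block, dial_gauge, tape_measure's own z axis and vertical below 0.06 rad and linear speed of each of t_bolt, stop_block, dial_gauge, tape_measure below 0.02 m/s and x of stop_block in the frame of blue_tray between -0.048 and 0.048 m and z of stop_block in the frame of blue_tray between 0.002 and 0.008 m and (y of dial_gauge in the frame of orange_tray between -0.0925 and -0.0025 m or y of tape_measure in the frame of orange_tray between -0.0925 and -0.0025 m) and (y of dial_gauge in the frame of orange_tray between 0.0025 and 0.0925 m or y of tape_measure in the frame of orange_tray between 0.0025 and 0.0925 m) and x of dial_gauge in the frame of orange_tray between -0.048 and 0.048 m and z of dial_gauge in the frame of orange_tray between 0.002 and 0.008 m and x of tape_measure in the frame of orange_tray between -0.048 and 0.048 m and z of tape_measure in the frame of orange_tray between 0.002 and 0.008 m and distance of each of screw_jar, star_knob from where it was at the start of the episode below 0.03 m and angle between each of screw_jar, star_knob's own z axis and vertical below 0.12 rad); the robot touches nothing.
It fails at once if the screw jar or the star knob is shifted by 30 mm or more (distance of any of screw_jar, star_knob from where it was at the start of the episode above 0.03 m).
It also fails if it takes over 83 s, if anything falls off the work surface, if the arm or the gripper's body presses on something with over 40 N, if the wrist force passes 120 N, or if a joint passes its speed limit or range.

## Working session

There is one attempt and no reset: what is moved stays moved. The work goes in short steps, each a Python script; the robot and the scene stay as the last script left them, time stands still between calls to the robot, and variables do not carry over. Pictures are saved under pics/ and viewed, at most 14 in all, crops included, and the job is handed in when it is done.

```bash
mkdir -p pics; ls; python3 - <<'E'
from workcell import robot
import cv2
for n in ["scene","top"]:
    d=robot.get_image(n); cv2.imwrite(f"pics/{n}0.png",d["image"]); print(n,d["mtx"],d["xyz"],d["orientation"],d.keys())
print(robot.current_t())
E
```

```text
pics
scene [[365.72108862   0.         313.55809947]
 [  0.         365.72108862 197.74545335]
 [  0.           0.           1.        ]] [-0.03610277 -0.59615835  0.73995482] [[ 0.75359032  0.41675301 -0.50834886]
 [-0.65719748  0.49401422 -0.56924637]
 [ 0.01389643  0.76306414  0.64617336]] dict_keys(['image', 'mtx', 'xyz', 'orientation'])
top [[481.3113811    0.         315.20164773]
 [  0.         481.3113811  200.41354135]
 [  0.           0.           1.        ]] [ 0.37045611 -0.02929871  1.38298597] [[ 0.0087618   0.99565204 -0.09273748]
 [-0.99991994  0.00957037  0.00827778]
 [ 0.00912932  0.09265753  0.99565618]] dict_keys(['image', 'mtx', 'xyz', 'orientation'])
0.1
```

View pics/scene0.png

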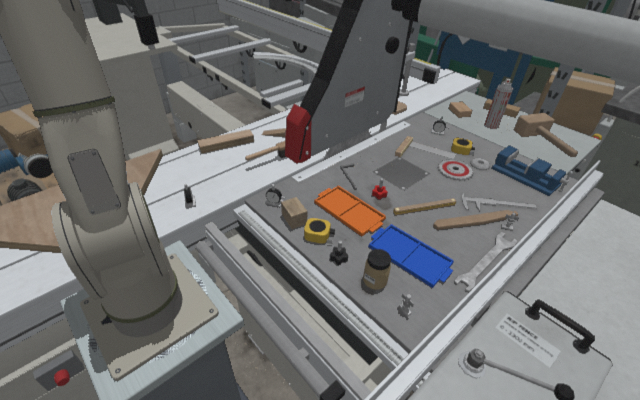

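View pics/top0.png

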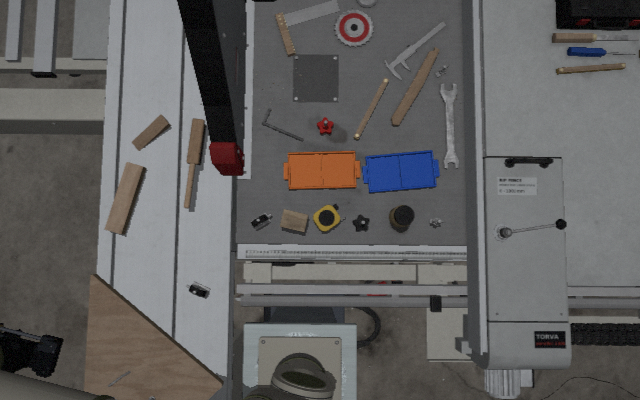

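The top view shows the row from left to right: gauge (261,221), block (295,221), tape (327,217), black knob (362,223), jar (401,217), bolt (436,222). The trays are at (322,171), orange, and (401,172), blue. In the scene view the gauge-like things are at (188,195) on the sled, (273,197) in the row, and (439,126) far back. I'll locate each one and enlarge them.

```bash
cat > h.py <<'E'
import numpy as np, cv2
from workcell import robot
def ray(d,u,v):
    p=np.array([(u-d["mtx"][0,2])/d["mtx"][0,0],-(v-d["mtx"][1,2])/d["mtx"][1,1],-1.])
    return np.array(d["xyz"]),np.array(d["orientation"])@p
def plane(d,u,v,z=0.):
    o,r=ray(d,u,v); return o+r*(z-o[2])/r[2]
def proj(d,P):
    q=np.array(d["orientation"]).T@(np.array(P)-d["xyz"]); m=d["mtx"]
    return m[0,0]*q[0]/-q[2]+m[0,2], m[1,1]*-q[1]/-q[2]+m[1,2]
def tri(d1,a,d2,b):
    o1,r1=ray(d1,*a); o2,r2=ray(d2,*b)
    s=np.linalg.lstsq(np.c_[r1,-r2],o2-o1,rcond=None)[0]
    p,q=o1+r1*s[0],o2+r2*s[1]; return (p+q)/2,np.linalg.norm(p-q)
E
python3 - <<'E'
from h import *
S=robot.get_image("scene");T=robot.get_image("top")
for n,u,v in [("sled",188,203),("row",273,204),("far",439,133),("fartape",462,150)]:
    P=plane(S,u,v); print("scene",n,P.round(3),np.linalg.norm(P[:2]).round(3),"in top:",np.round(proj(T,P)))
for n,u,v in [("gauge",261,221),("sledg",199,290),("block",295,221),("tape",327,217),("knob",362,223),("jar",401,217),("bolt",436,222),("orange",322,171),("blue",401,172)]:
    print("top",n,plane(T,u,v,.02).round(3))
c=[cv2.resize(S["image"][y-25:y+25,x-32:x+33],(260,200),interpolation=cv2.INTER_CUBIC) for x,y in[(188,195),(273,197),(445,130)]]
c2=[cv2.resize(T["image"][y-25:y+25,x-32:x+33],(260,200),interpolation=cv2.INTER_CUBIC) for x,y in[(199,290),(261,221),(436,222)]]
cv2.imwrite("pics/gauges.png",np.vstack([np.hstack(c),np.hstack(c2)]))
E
```

```text
scene sled [0.236 0.285 0.   ] 0.37 in top: [199. 292.]
scene row [0.432 0.113 0.   ] 0.446 in top: [261. 223.]
scene far [1.192 0.034 0.   ] 1.193 in top: [292. -28.]
scene fartape [ 1.152 -0.094  0.   ] 1.156 in top: [335. -15.]
top gauge [0.437 0.112 0.02 ]
top sledg [0.243 0.281 0.02 ]
top block [0.438 0.016 0.02 ]
top tape [ 0.45  -0.075  0.02 ]
top knob [ 0.434 -0.174  0.02 ]
top jar [ 0.452 -0.285  0.02 ]
top bolt [ 0.439 -0.384  0.02 ]
top orange [ 0.582 -0.059  0.02 ]
top blue [ 0.582 -0.286  0.02 ]
```

View pics/gauges.png

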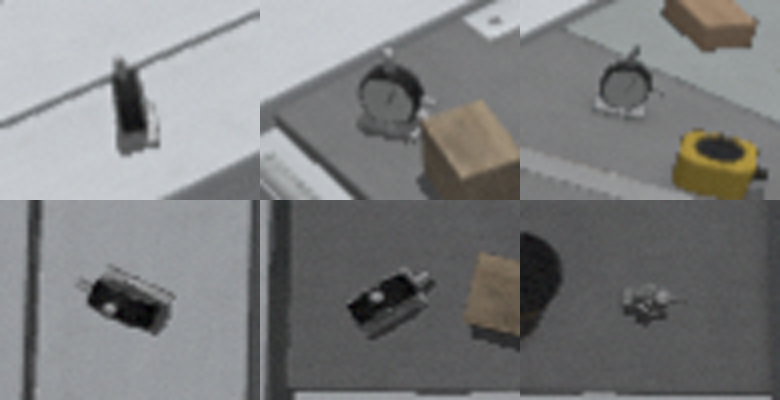

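Candidates for the gauge are the sled one at scene (188,195), 0.37 m from the base, the row one at (273,197), 0.45 m, and the far one at (439,126), 1.19 m. The far one has a pale foot, lies outside the row with background clutter, and is well out of reach. So the one meant is the gauge in the stock row, which is also farther than the sled one. The crop shows it with a dark bezel, foot and plunger, just like the sled copy. Next I move over the row for wrist views.

```bash
cat >> h.py <<'E'
def R(yaw):  # tool down; closing axis y at yaw (deg, world, mod 180)
    a=np.radians(yaw); y=np.array([np.cos(a),np.sin(a),0]); z=np.array([0,0,-1.]); return np.c_[np.cross(y,z),y,z]
E
python3 - <<'E'
from h import *
import pickle
O=np.array(robot.current_orientation());print(O.round(2))
for yaw in (-90,-45,0,45,90,135,180): print(yaw, np.round(robot.inverse_kinematics([.45,-.1,.35],R(yaw)),0) if robot.inverse_kinematics([.45,-.1,.35],R(yaw)) is not None else None)
base=min((-90,90),key=lambda y:abs((lambda q:999 if q is None else q[6])(robot.inverse_kinematics([.45,-.1,.35],R(y)))))
print(base)
r=.44
for a in (72,40,):
    A=np.radians(a); robot.movep([r*np.cos(A),r*np.sin(A),.35],R(base-(0 if a<45 else 0)))
W=[]
for y in (.04,-.13,-.30):
    robot.movep([.46,y,.40],R(base)); W.append(robot.get_image("wrist"))
    print(y,robot.current_t(),W[-1]["xyz"],np.array(W[-1]["orientation"]).round(2).tolist(),W[-1]["mtx"][0])
pickle.dump(W,open("w.pkl","wb"))
cv2.imwrite("pics/w.png",np.vstack([cv2.resize(w["image"],(320,200)) for w in W]))
for i,w in enumerate(W): cv2.imwrite(f"pics/w{i}.png",w["image"])
E
```

```text
[[-0.97  0.23 -0.  ]
 [ 0.23  0.97 -0.  ]
 [-0.   -0.   -1.  ]]
-90 [-50. -11.  49.  92.   8.  95. -90.]
-45 [-45. -10.  46.  92.   7.  95. -44.]
0 [-50. -11.  49.  92.   8.  95.  -0.]
45 [-54. -12.  52.  92.  10.  96.  43.]
90 [-58. -14.  55.  92.  11.  96.  87.]
135 [-63. -16.  57.  92.  14.  97. 130.]
180 None
90
0.04 3.275 [0.38615141 0.04174852 0.60170492] [[-0.0, -0.96, -0.27], [1.0, -0.0, 0.0], [-0.0, -0.27, 0.96]] [311.67497013   0.         318.92158731]
-0.13 4.0417 [ 0.38662493 -0.12908602  0.6018813 ] [[-0.0, -0.96, -0.27], [1.0, -0.0, 0.0], [-0.0, -0.27, 0.96]] [311.67497013   0.         318.92158731]
-0.3 4.8083 [ 0.3874365  -0.29893712  0.60157897] [[-0.0, -0.96, -0.27], [1.0, -0.0, 0.0], [-0.0, -0.27, 0.96]] [311.67497013   0.         318.92158731]
```

View pics/w0.png

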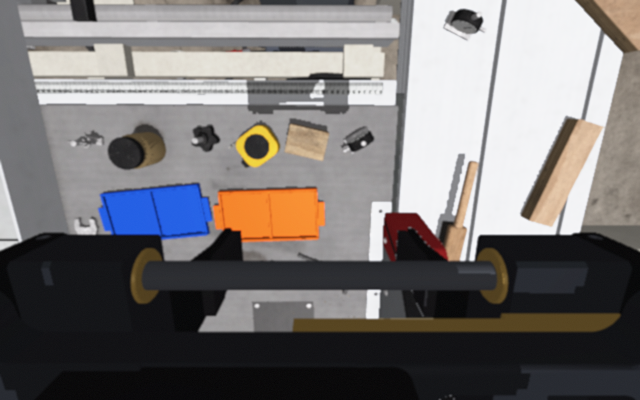

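View pics/w2.png

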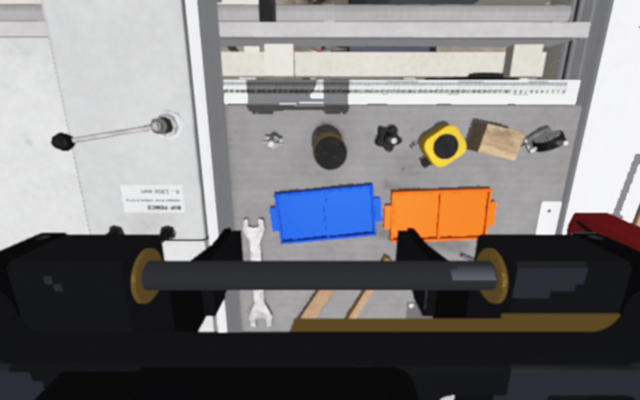

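w0 shows bolt (85,141), jar (135,148), knob (205,137), tape (257,146), block (307,140), gauge (357,138), blue tray (157,212) and orange tray (269,214). Closer stereo pairs will give yaw and heights.

```bash
python3 - <<'E'
from h import *
import pickle
C=[]
for y in (-.41,-.34,-.02,.07):
    robot.movep([.48,y,.22],R(90)); robot.wait(.1); C.append(robot.get_image("wrist"))
    print(y,robot.current_t(),C[-1]["xyz"])
pickle.dump(C,open("c.pkl","wb"))
cv2.imwrite("pics/c01.png",np.hstack([cv2.resize(c["image"][20:240,170:400],None,fx=1.7,fy=1.7,interpolation=cv2.INTER_CUBIC) for c in C[:2]]))
cv2.imwrite("pics/c3.png",cv2.resize(C[3]["image"][0:240],(800,300),interpolation=cv2.INTER_CUBIC))
W=pickle.load(open("w.pkl","rb"))
for i,w in enumerate(W):
    H=cv2.cvtColor(w["image"],cv2.COLOR_BGR2HSV)
    for n,lo,hi in (("orange",(5,170,100),(17,255,255)),("blue",(105,150,80),(125,255,255))):
        m=cv2.inRange(H,lo,hi); m[236:]=0
        m=cv2.morphologyEx(m,cv2.MORPH_OPEN,np.ones((17,17)))  # drops tabs
        c=max(cv2.findContours(m,0,2)[0],key=cv2.contourArea)[:,0]
        X=np.array([plane(w,u,v,.012)[:2] for u,v in c]).astype(np.float32)
        print(i,n,np.round(cv2.minAreaRect(X)[0],4),np.round(cv2.minAreaRect(X)[1],4),round(cv2.minAreaRect(X)[2],1),c.max(0))
E
```

```text
-0.41 5.8167 [ 0.40732843 -0.40933815  0.42382002]
-0.34 6.3667 [ 0.40634121 -0.34036978  0.42272496]
-0.02 8.0917 [ 0.40649952 -0.02087612  0.42230669]
0.07 8.6917 [0.40663901 0.06902637 0.42201281]
0 orange [ 0.5802 -0.0583] [0.0962 0.2166] 0.2 [323 235]
0 blue [ 0.577  -0.2848] [0.1042 0.2163] 0.2 [208 235]
1 orange [ 0.5795 -0.0586] [0.0982 0.2171] 0.1 [408 235]
1 blue [ 0.5769 -0.2855] [0.1042 0.2145] 0.1 [294 235]
2 orange [ 0.5793 -0.059 ] [0.0981 0.2187] 0.1 [493 235]
2 blue [ 0.5767 -0.2861] [0.1041 0.2146] 0.1 [379 235]
```

View pics/c01.png

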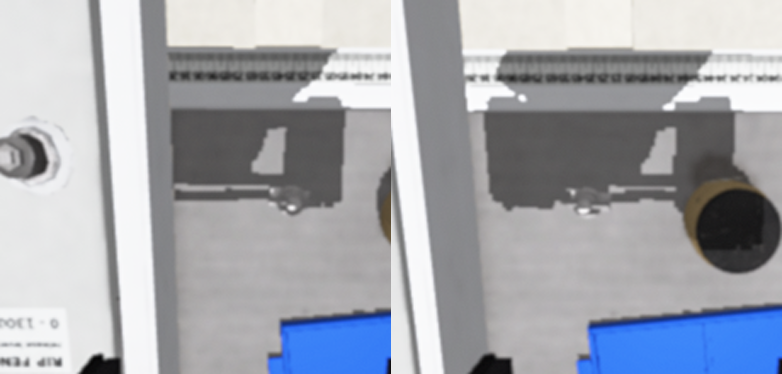

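View pics/c3.png

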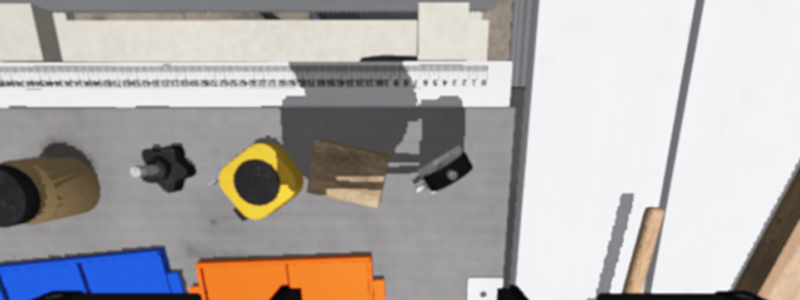

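c01 shows the bolt at about raw (341,138) and (286,139) in the gripper's shadow. c3 shows tape, block and gauge at about (258,180), (347,173) and (446,170) in the enlarged view. I'll crop closer for yaw and fit masks.

```bash
python3 - <<'E'
from h import *
import pickle
C=pickle.load(open("c.pkl","rb"));W=pickle.load(open("w.pkl","rb"))
def crop(d,P,h=.03,s=24):
    u,v=map(int,proj(d,P)); I=d["image"][max(v-s,0):v+s,u-s:u+s]; I=cv2.convertScaleAbs(I,alpha=1.5); print(u,v)
    return cv2.resize(I,(264,264),interpolation=cv2.INTER_NEAREST)
b=[.44,-.384,.03]; t=[.45,-.075,.03]; g=[.437,.112,.03]
cv2.imwrite("pics/z.png",np.vstack([np.hstack([crop(C[0],b,s=16),crop(C[1],b,s=16),crop(W[2],b,s=12)]),np.hstack([crop(C[2],t,s=32),crop(C[2],g),crop(C[3],g)])]))
T=robot.get_image("top")
H=cv2.cvtColor(T["image"],cv2.COLOR_BGR2HSV)
for n,lo,hi in (("orange",(5,170,80),(17,255,255)),("blue",(105,150,60),(125,255,255))):
    m=cv2.inRange(H,lo,hi); m=cv2.morphologyEx(m,cv2.MORPH_CLOSE,np.ones((5,5)))
    m=cv2.morphologyEx(m,cv2.MORPH_OPEN,np.ones((25,25)))
    c=max(cv2.findContours(m,0,2)[0],key=cv2.contourArea)[:,0]
    m2=np.array([plane(T,u,v,.012)[:2] for u,v in c]).astype(np.float32)
    print(n,cv2.minAreaRect(m2),c.min(0),c.max(0))
for i,w in enumerate(C):
    H=cv2.cvtColor(w["image"],cv2.COLOR_BGR2HSV)
    m=cv2.inRange(H,(20,130,50),(35,255,255)); m[230:]=0;m=cv2.morphologyEx(m,cv2.MORPH_OPEN,np.ones((3,3)))
    k=cv2.findContours(m,0,2)[0]
    if k:
        c=max(k,key=cv2.contourArea)[:,0]; X=np.array([plane(w,u,v,.034)[:2] for u,v in c]).astype(np.float32); print(i,"tape",cv2.minAreaRect(X),len(c))
    m=cv2.inRange(H,(8,60,40),(20,169,255)); m[230:]=0; m[:80]=0; m=cv2.morphologyEx(m,cv2.MORPH_OPEN,np.ones((3,3)))
    for c in cv2.findContours(m,0,2)[0]:
        if cv2.contourArea(c)>300:
            X=np.array([plane(w,u,v,.05)[:2] for u,v in c[:,0]]).astype(np.float32); print(i,"wood",cv2.minAreaRect(X))
E
```

```text
339 137
284 138
272 141
276 147
426 136
354 136
orange ((0.5882089734077454, -0.08984868973493576), (0.1018531396985054, 0.12982578575611115), 0.5654488801956177) [310 152] [355 187]
blue ((0.5858783721923828, -0.2860404849052429), (0.10606751590967178, 0.20530572533607483), 5.773819446563721) [366 152] [435 190]
0 tape ((0.4454135298728943, -0.08181139826774597), (0.07486668229103088, 0.08372237533330917), 35.4295539855957) 118
0 wood ((0.4476391077041626, -0.2993833124637604), (0.04310447350144386, 0.059328190982341766), 71.97039031982422)
0 wood ((0.43318167328834534, -0.04468105733394623), (0.052413687109947205, 0.0214238241314888), 15.625086784362793)
1 tape ((0.445374995470047, -0.07924862205982208), (0.07192710041999817, 0.07958303391933441), 36.077762603759766) 111
1 wood ((0.44161713123321533, -0.29534849524497986), (0.031227145344018936, 0.05849860981106758), 50.572410583496094)
1 wood ((0.43464505672454834, -0.0015050172805786133), (0.09945197403430939, 0.050894103944301605), 76.9066162109375)
2 tape ((0.4469303488731384, -0.07101830840110779), (0.06139212101697922, 0.0702
[... 250 characters left out ...]
30449676513672)
2 wood ((0.4379314184188843, 0.01871533878147602), (0.0702805370092392, 0.049856409430503845), 77.35723114013672)
3 tape ((0.44570884108543396, -0.06835927814245224), (0.0618620365858078, 0.07553306221961975), 34.13151931762695) 68
3 wood ((0.5115171074867249, 0.3115151822566986), (0.01869739405810833, 0.0820581242442131), 84.1712646484375)
3 wood ((0.5017571449279785, 0.43082955479621887), (0.11981157958507538, 0.06005796417593956), 15.253885269165039)
3 wood ((0.4517056345939636, -0.2567281424999237), (0.05952104181051254, 0.08004004508256912), 6.054267406463623)
3 wood ((0.437633752822876, 0.019800176844000816), (0.0696880891919136, 0.05074519291520119), 77.24368286132812)
```

View pics/z.png

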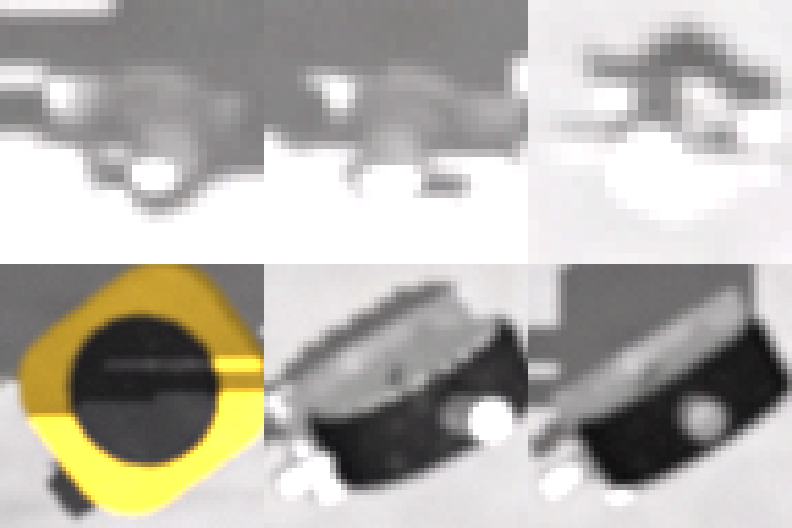

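Crops: the bolt tip is at about (342,142) in C0 and (283,144) in C1. The gauge stem top is at (443,140) in C2 and (362,139.5) in C3, with its plunger toward +x/−y. The tape hook is toward −55°. Next I triangulate, refit the trays and take a bolt close-up.

```bash
python3 - <<'E'
from h import *
import pickle
C=pickle.load(open("c.pkl","rb"))
print("bolt tip",tri(C[0],(341.8,142.2),C[1],(283,143.8)))
print("gauge stem",tri(C[2],(443.1,140.4),C[3],(361.8,139.5)))
disc=[]
for w in C[2:]:
    H=cv2.cvtColor(w["image"],cv2.COLOR_BGR2HSV); y=cv2.inRange(H,(20,130,50),(35,255,255)); y[230:]=0
    y=cv2.morphologyEx(y,cv2.MORPH_OPEN,np.ones((3,3)))
    cs,h=cv2.findContours(y,cv2.RETR_CCOMP,2); k=max([c for c,hh in zip(cs,h[0]) if hh[3]>=0],key=cv2.contourArea)
    disc.append(cv2.minEnclosingCircle(k)[0])
print("disc",disc,tri(C[2],disc[0],C[3],disc[1]))
bl=[]
for w in C[2:]:
    H=cv2.cvtColor(w["image"],cv2.COLOR_BGR2HSV); m=cv2.inRange(H,(8,60,40),(20,169,255)); 
    u,v=map(int,proj(w,[.438,.019,.05])); m2=np.zeros_like(m); m2[v-45:v+45,u-45:u+45]=m[v-45:v+45,u-45:u+45]
    c=max(cv2.findContours(cv2.morphologyEx(m2,cv2.MORPH_OPEN,np.ones((3,3))),0,2)[0],key=cv2.contourArea)
    b=cv2.boxPoints(cv2.minAreaRect(c)); bl.append(b[np.argmax(b[:,1])])
print("block corner",bl,tri(C[2],bl[0],C[3],bl[1]))
T=robot.get_image("top"); H=cv2.cvtColor(T["image"],cv2.COLOR_BGR2HSV)
for n,lo,hi in (("orange",(3,130,60),(18,255,255)),("blue",(105,150,60),(125,255,255))):
    m=cv2.inRange(H,lo,hi); m[:,:270]=0; m[:140]=0;m[200:]=0
    m=cv2.morphologyEx(m,cv2.MORPH_CLOSE,np.ones((7,7)))
    c=max(cv2.findContours(m,0,2)[0],key=cv2.contourArea)[:,0]
    X=np.array([plane(T,u,v,.010)[:2] for u,v in c]).astype(np.float32)
    f=m.copy(); f=cv2.morphologyEx(f,cv2.MORPH_OPEN,np.ones((25,7)))
    c2=max(cv2.findContours(f,0,2)[0],key=cv2.contourArea)[:,0]
    X2=np.array([plane(T,u,v,.012)[:2] for u,v in c2]).astype(np.float32)
    print(n,cv2.minAreaRect(X),cv2.minAreaRect(X2),c.min(0),c.max(0))
robot.movep([.53,-.36,.16],R(90)); robot.wait(.1); d=robot.get_image("wrist"); print(robot.current_t())
u,v=map(int,proj(d,[.44,-.384,.03])); print(u,v); pickle.dump(d,open("b.pkl","wb"))
cv2.imwrite("pics/bolt.png",cv2.resize(d["image"][max(v-40,0):v+40,u-50:u+50],None,fx=6,fy=6,interpolation=cv2.INTER_CUBIC))
E
```

```text
bolt tip (array([ 0.44349389, -0.38302972,  0.05359269]), np.float64(0.0002790141821048672))
gauge stem (array([0.43739544, 0.11589156, 0.07291842]), np.float64(0.0011793876336394884))
disc [(278.2884521484375, 145.28846740722656), (205.32772827148438, 145.46218872070312)] (array([ 0.44707903, -0.07169177,  0.03442723]), np.float64(5.673764274869916e-05))
block corner [array([377.44913, 166.34099], dtype=float32), array([302.02353, 165.8941 ], dtype=float32)] (array([0.46977802, 0.04828571, 0.05377208]), np.float64(0.000729997660367023))
orange ((0.588187575340271, -0.058248184621334076), (0.10779277235269547, 0.2165652960538864), 0.6054336428642273) ((0.5882067680358887, -0.08848373591899872), (0.10760286450386047, 0.1328667402267456), 0.6053939461708069) [284 151] [359 188]
blue ((0.5859702229499817, -0.2855442762374878), (0.10641319304704666, 0.2203017622232437), 5.851065635681152) ((0.5857467651367188, -0.286053866147995), (0.10625820606946945, 0.2053670585155487), 5.851039409637451) [362 150] [439 192]
10.7917
294 93
```

View pics/bolt.png

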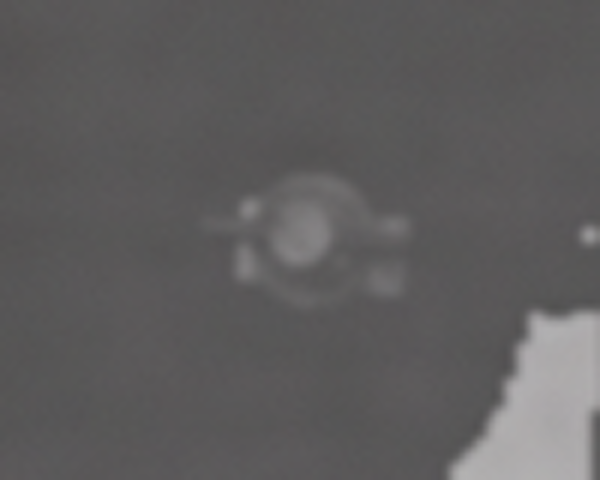

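Looking straight down, the bolt's foot and wings lie along about 84°, so the grip axis is about −6°. The tip is at raw (294,92). The triangulated heights agree with the text: bolt 54 mm, gauge 73 mm, tape 34 mm, block 54 mm. Bolt first.

```bash
cat >> h.py <<'E'
def pick(x,y,yaw,z,opening,effort=30):
    robot.grip(opening); robot.movep([x,y,.16],R(yaw))
    if robot.movel([x,y,z],rate=.12,contact_N=10):
        robot.movel([x,y,.16]); raise SystemExit("touched on way down at z=%.3f"%robot.current_tcp_pos()[2])
    robot.grip(0,effort); w=robot.current_width()
    robot.movel([x,y,.15],rate=.2); robot.wait(.1)
    print("picked w=%.4f -> %.4f F=%.1f t=%.1f"%(w,robot.current_width(),robot.current_grasp_force(),robot.current_t()))
def place(x,y,yaw,z,opening):
    robot.movep([x,y,.15],R(yaw)); robot.movel([x,y,z+.008],rate=.15)
    robot.wait(.15)
    c=robot.movel([x,y,z-.003],rate=.03,contact_N=4); zz=robot.current_tcp_pos()[2]
    robot.grip(opening); robot.movel([x,y,.15],rate=.2)
    print("placed contact",c,"z=%.4f (want %.4f) t=%.1f"%(zz,z,robot.current_t()))
E
python3 - <<'E'
from h import *
import pickle
C=pickle.load(open("c.pkl","rb")); print("rail edge",plane(C[3],200,86),plane(C[3],300,86))
pick(.4435,-.383,-6,.026,.045)
if robot.current_width()>.006: place(.5908,-.333,0,.031,.04)
robot.get_image("wrist")
E
```

```text
rail edge [ 0.37531179 -0.0835352   0.        ] [0.37552405 0.04433423 0.        ]
picked w=0.0007 -> 0.0006 F=0.0 t=16.3
```

```bash
python3 - <<'E'
from h import *
T=robot.get_image("top");S=robot.get_image("scene");w=robot.get_image("wrist")
print(robot.current_tcp_pos(),np.array(w["xyz"]),proj(w,[.4435,-.383,.0]),proj(w,[.4435,-.383,.055]))
print(proj(T,[.4435,-.383,.0]),proj(S,[.4435,-.383,0]))
a=cv2.resize(T["image"][190:250,380:470],(450,300)); b=cv2.resize(S["image"][270:330,360:450],(450,300))
I=w["image"].copy()
cv2.imwrite("pics/m.png",np.vstack([np.hstack([cv2.resize(T["image"][192:252,400:464],(320,300)),cv2.resize(S["image"][270:330,376:440],(320,300))]),I[0:300]])[:600])
E
```

```text
[ 0.44316805 -0.38281913  0.14931159] [ 0.45067411 -0.31003869  0.35115308] (np.float64(319.88836703540363), np.float64(177.18811443221855)) (np.float64(319.95749008286083), np.float64(188.70080001437023))
(np.float64(433.7999693854963), np.float64(220.82377080254804)) (np.float64(405.0894568482751), np.float64(310.2671137101948))
```

View pics/m.png

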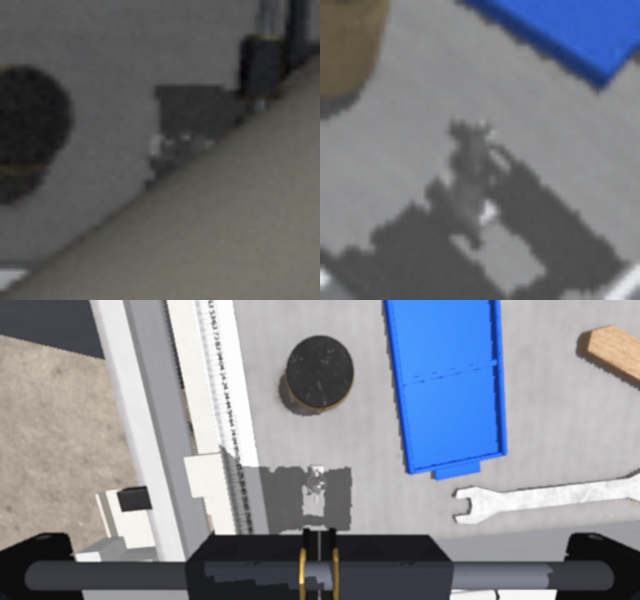

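```bash
python3 - <<'E'
from h import *
import pickle
w=robot.get_image("wrist"); pickle.dump(w,open("b2.pkl","wb"))
I=cv2.convertScaleAbs(w["image"][150:210,270:370],alpha=1.3)
cv2.imwrite("pics/m2.png",cv2.resize(I,None,fx=8,fy=8,interpolation=cv2.INTER_CUBIC))
print(robot.current_ft_force(),robot.current_orientation())
E
```

```text
[-0.27665774 -0.25713791  0.46716956] [[ 1.04661819e-01  9.94507503e-01 -8.54948801e-04]
 [ 9.94507848e-01 -1.04661598e-01  2.99470848e-04]
 [ 2.08345698e-04 -8.81596456e-04 -9.99999590e-01]]
```

View pics/m2.png

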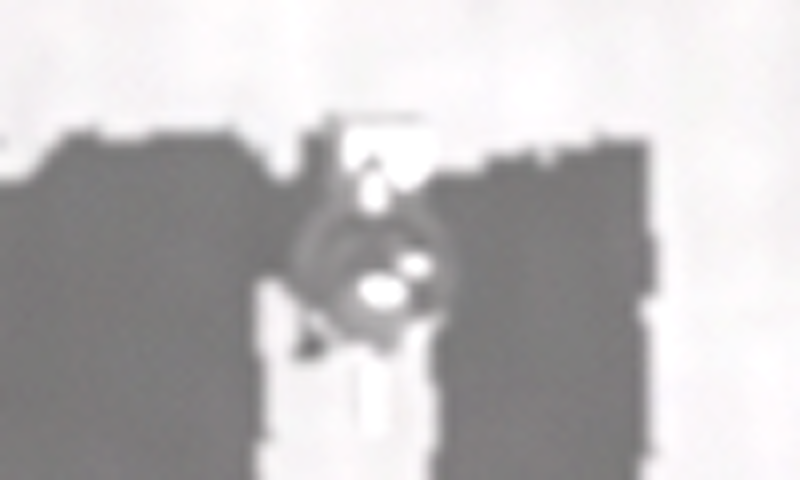

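```bash
python3 - <<'E'
from h import *
import pickle
b=pickle.load(open("b.pkl","rb")); b2=pickle.load(open("b2.pkl","rb"))
print(tri(b,(294,91.7),b2,(317.6,186.2)), plane(b2,317.6,186.2,.056))
robot.grip(.045); print(robot.current_width())
print(robot.movel([.441,-.382,.022],rate=.12,contact_N=10), robot.current_tcp_pos(),robot.current_ft_force(),robot.current_t())
robot.grip(0,30); print(robot.current_width(),robot.current_grasp_force(),robot.current_t())
robot.wait(.3); print(robot.current_width(),robot.current_grasp_force(),robot.current_t())
w=robot.get_image("wrist"); cv2.imwrite("pics/m3.png",cv2.resize(w["image"][120:300,200:440],(640,480)))
E
```

```text
(array([ 0.44027873, -0.38336301,  0.04332909]), np.float64(0.0018940951906265629)) [ 0.44160453 -0.38019542  0.056     ]
0.04494207126015118
False [ 0.44138136 -0.38244375  0.02272033] [ 0.44095655  0.41429363 -0.79592392] 18.7833
0.00022503705673217536 0.0 19.7833
0.0002576860277469178 0.0 20.0833
```

View pics/m3.png

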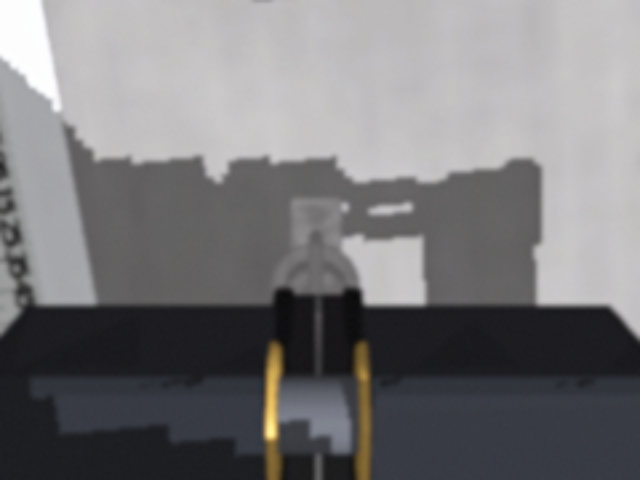

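```bash
python3 - <<'E'
from h import *
w=robot.get_image("wrist"); p=robot.current_tcp_pos(); print(p,w["xyz"],np.array(w["orientation"]).round(3))
print("foot end",plane(w,318.5,195,.008),"nut centre",plane(w,318.5,227,.04))
print("tcp proj",proj(w,p),"grasp",proj(w,np.array(p)+[0,0,.019]))
E
```

```text
[ 0.4410125  -0.38197943  0.02201521] [ 0.4483053  -0.30920942  0.22403185] [[ 0.995  0.1    0.028]
 [-0.104  0.958  0.267]
 [-0.    -0.269  0.963]]
foot end [ 0.4418509  -0.36708893  0.008     ] nut centre [ 0.44062163 -0.37926337  0.04      ]
tcp proj (np.float64(319.52252785175193), np.float64(221.23263373671935)) grasp (np.float64(319.5682108069323), np.float64(231.54948229998658))
```

```bash
python3 - <<'E'
from h import *
w=robot.get_image("wrist");S=robot.get_image("scene"); p=np.array(robot.current_tcp_pos())
def ann(d,x0,y0,wd,ht,f):
    I=cv2.resize(d["image"][y0:y0+ht,x0:x0+wd],None,fx=f,fy=f,interpolation=cv2.INTER_CUBIC)
    I=cv2.convertScaleAbs(I,alpha=1.3)
    for P,c in [(p,(0,0,255)),(p+[0,.0095,0],(0,255,255)),(p+[0,0,.04],(0,0,255)),([.441,-.381,0],(0,255,0)),([.441,-.381,.058],(255,0,255))]:
        u,v=proj(d,P); cv2.circle(I,(int((u-x0+.5)*f),int((v-y0+.5)*f)),4,c,1)
    return I
u,v=map(int,proj(S,p)); print(u,v)
cv2.imwrite("pics/n.png",np.hstack([ann(S,u-50,v-70,100,120,4),ann(w,270,160,100,120,4)]))
E
```

```text
405 305
```

View pics/n.png

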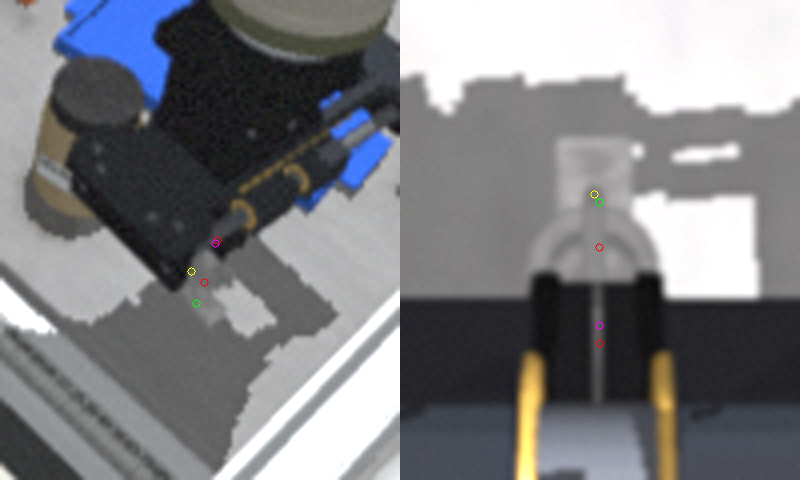

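The bolt still stands. The wrist view shows its nut in front of and below the closed fingertips at raw v≈229, although TCP z reads 0.022. So the fingers appear to close above the bolt. I'll touch the top of the 50 mm block with closed fingers to find the true tip height.

```bash
python3 - <<'E'
from h import *
robot.movel([.441,-.382,.16],rate=.25); robot.movep([.438,.019,.09],R(-13)); robot.wait(.1)
print(robot.current_t(),robot.current_ft_force())
print(robot.movel([.438,.019,.012],rate=.05,contact_N=4),robot.current_tcp_pos(),robot.current_ft_force(),robot.current_width(),robot.current_t())
E
```

```text
22.6417 [-0.08709024 -0.13115097  0.13076203]
False [0.43819447 0.01917524 0.01222299] [-0.04691194 -0.11409263 -0.17217413] 0.00013586056439872965 24.35
```

```bash
python3 - <<'E'
from h import *
print(robot.movel([.438,.019,-.012],rate=.03,contact_N=4),robot.current_tcp_pos(),robot.current_ft_force(),robot.current_t())
w=robot.get_image("wrist"); S=robot.get_image("scene"); p=np.array(robot.current_tcp_pos())
u,v=map(int,proj(S,p)); 
a=cv2.resize(S["image"][v-60:v+40,u-50:u+50],(400,400),interpolation=cv2.INTER_CUBIC); b=cv2.resize(w["image"][130:330,220:420],(400,400))
cv2.imwrite("pics/q.png",np.hstack([a,b]))
E
```

```text
True [0.43821494 0.01920428 0.01185958] [-1.86510411 -0.60443533  7.44087513] 24.5667
```

View pics/q.png

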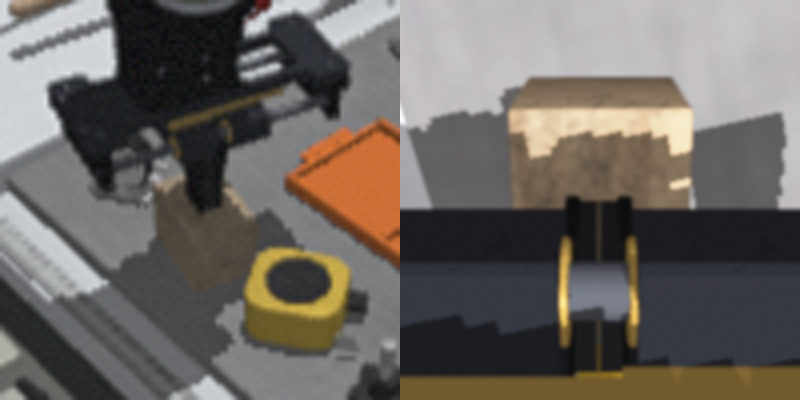

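Left: the fingertips rest on top of the block. Right: its top is lit, with the fingers centred on it. Contact came at reported z=0.012 on a block whose top measured 0.050 m, so the real tips sit 38 mm above the reported TCP. The bolt miss fits this, with tips at 0.060 m above a 0.058 m bolt. I correct by −38 mm, keep the contact guard, and take the block now.

```bash
cat >> h.py <<'E'
D=.038   # real finger tips are D above the reported TCP (measured by touch on the block)
UP=.12   # travel height, reported
def pick(x,y,yaw,z,opening,effort=30):
    robot.grip(opening); robot.movep([x,y,UP],R(yaw))
    if robot.movel([x,y,z-D],rate=.12,contact_N=8):
        zz=robot.current_tcp_pos()[2]; robot.movel([x,y,UP]); raise SystemExit("touched on way down at z=%.3f"%(zz+D))
    robot.grip(0,effort); w=robot.current_width()
    robot.movel([x,y,UP],rate=.2)
    w2=robot.current_width(); print("picked w=%.4f -> %.4f F=%.1f t=%.1f"%(w,w2,robot.current_grasp_force(),robot.current_t()))
    if w2<.006: raise SystemExit("nothing held")
def place(x,y,yaw,z,opening):
    robot.movep([x,y,UP],R(yaw)); robot.movel([x,y,z-D+.008],rate=.15); robot.wait(.1)
    c=robot.movel([x,y,z-D-.005],rate=.03,contact_N=4); zz=robot.current_tcp_pos()[2]
    robot.grip(opening); robot.movel([x,y,UP],rate=.2)
    print("placed contact",c,"z=%.4f (want %.4f) t=%.1f"%(zz+D,z,robot.current_t()))
E
python3 - <<'E'
from h import *
robot.movel([.438,.019,.05],rate=.2)
pick(.438,.019,-13,.012,.075)
place(.5812,-.2385,-84,.017,.070)
E
```

```text
picked w=0.0498 -> 0.0499 F=30.0 t=31.5
placed contact True z=0.0167 (want 0.0170) t=35.7
```

```bash
sed -i 's/UP=.12 /UP=.09 /; s/rate=.12,contact_N=8/rate=.15,contact_N=8/; s/D+.008\],rate=.15/D+.006],rate=.2/' h.py; python3 - <<'E'
from h import *
pick(.441,-.3815,-6,.026,.040)
place(.5908,-.333,0,.031,.035)
E
```

```text
picked w=0.0147 -> 0.0144 F=30.0 t=39.9
placed contact True z=0.0306 (want 0.0310) t=42.9
```

```bash
python3 - <<'E'
from h import *
pick(.447,-.0717,35,.011,.080)
place(.5885,-.1058,90,.016,.078)
pick(.4375,.1150,28,.011,.045)
place(.5875,-.0108,90,.016,.040)
E
```

```text
picked w=0.0609 -> 0.0605 F=29.9 t=47.2
placed contact True z=0.0160 (want 0.0160) t=50.8
picked w=0.0178 -> 0.0177 F=29.9 t=55.6
placed contact True z=0.0158 (want 0.0160) t=59.6
```

```bash
python3 - <<'E'
from h import *
import pickle
robot.movep([.46,-.13,.40],R(90)); robot.wait(.2); a=robot.get_image("wrist"); W=pickle.load(open("w.pkl","rb"))[1]
print(robot.current_t(),np.array(a["xyz"])-W["xyz"])
for n,P in (("jar",[.452,-.285,.05]),("knob",[.434,-.174,.03])):
    u,v=map(int,proj(a,P)); g=lambda d:cv2.cvtColor(d["image"],cv2.COLOR_BGR2GRAY)
    t=g(W)[v-16:v+16,u-16:u+16]; r=cv2.matchTemplate(g(a)[v-30:v+30,u-30:u+30],t,cv2.TM_CCOEFF_NORMED); _,s,_,l=cv2.minMaxLoc(r); print(n,"score",round(s,2),"shift px",np.array(l)-14)
robot.movep([.52,-.17,.30],R(90)); robot.wait(.2); b=robot.get_image("wrist"); print(robot.current_t(),b["xyz"])
for nm,d in (("a",a),("b",b)):
    H=cv2.cvtColor(d["image"],cv2.COLOR_BGR2HSV)
    for n,lo,hi,z in (("tape",(20,130,50),(35,255,255),.039),("wood",(8,50,40),(22,160,255),.055)):
        m=cv2.inRange(H,lo,hi); m[236:]=0; m=cv2.morphologyEx(m,cv2.MORPH_OPEN,np.ones((3,3)))
        for c in cv2.findContours(m,0,2)[0]:
            if cv2.contourArea(c)>200:
                X=np.array([plane(d,u,v,z)[:2] for u,v in c[:,0]]).astype(np.float32); r=cv2.minAreaRect(X)
                if .5<r[0][0]<.65: print(nm,n,np.round(r[0],3),np.round(r[1],3),round(r[2],1),c[:,0].max(0))
    for n,c0,tilt,lo,hi in (("orange+ gauge",(.5875,-.0108),0.6,(3,130,60),(18,255,255)),("blue- bolt",(.5908,-.333),5.85,(100,120,50),(130,255,255))):
        m=cv2.inRange(H,lo,hi)
        q=np.array([proj(d,[c0[0]+sx*.038,c0[1]+sy*.038,.005]) for sx,sy in((1,1),(1,-1),(-1,-1),(-1,1))]).astype(np.int32)
        k=np.zeros_like(m); cv2.fillConvexPoly(k,q,255); k[232:]=0
        cs=cv2.findContours(cv2.morphologyEx((~m)&k,cv2.MORPH_OPEN,np.ones((2,2))),0,2)[0]
        for c in cs:
            if cv2.contourArea(c)>15:
                X=np.array([plane(d,u,v,.03)[:2] for u,v in c[:,0]]).astype(np.float32); print(nm,n,np.round(X.min(0),3),np.round(X.max(0),3),q[:,1].max())
E
```

```text
61.2 [ 0.00010928 -0.00022237 -0.00035818]
jar score 0.98 shift px [1 0]
knob score 0.98 shift px [0 0]
62.025 [ 0.44624934 -0.16989707  0.50322292]
a tape [ 0.583 -0.106] [0.068 0.06 ] 0.1 [347 235]
a wood [ 0.574 -0.236] [0.074 0.053] 6.1 [277 235]
a wood [0.54  0.297] [0.038 0.14 ] 88.9 [572 235]
a wood [0.532 0.421] [0.13  0.055] 15.3 [639 224]
a orange+ gauge [ 0.557 -0.029] [0.614 0.005] 232
a blue- bolt [ 0.577 -0.359] [ 0.61  -0.312] 233
b tape [ 0.586 -0.107] [0.073 0.062] 0.1 [379 226]
b wood [ 0.578 -0.237] [0.076 0.052] 5.3 [292 226]
b wood [0.553 0.298] [0.021 0.074] 84.5 [639 210]
b orange+ gauge [ 0.558 -0.031] [0.617 0.012] 220
b blue- bolt [ 0.579 -0.357] [ 0.608 -0.311] 222
```

The checks agree: tape and block are aligned and centred in their compartments, bolt and gauge have the expected footprints, and the jar and knob have not moved.

```bash
python3 -c "
from workcell import robot
print(robot.hand_in(),robot.current_t())"
```

```text
the job is handed in; nothing more can be done
the job is handed in; nothing more can be done
```

The job is handed in, with no verdict returned: bolt and stop block are in the blue tray, dial gauge and tape measure in the orange tray, and the jar and knob measured unmoved.

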